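# Free the cartridge of the worktop knife sharpener with the forked tool

## Task

Take the worn cartridge out of the worktop knife sharpener so that it can be rinsed: with the forked tool push the collar of the spring bar sideways, away from the cartridge, until the bar leaves the cartridge's lug and that end springs up. Put the forked tool back into its wooden rest, and set the cartridge down right way up in the shallow steel tray without dropping it, leaving the egg timer, peeler, soap and capsule where they are.

Things in the scene. Friction and masses are not known exactly. Their poses are not given: they have to be found in the camera images.
- sharpener: Worktop knife sharpener, fixed. Origin on the worktop under the middle of the cartridge bay; z up, y lengthwise. Dark base 84 (x) by 240 mm (y -116 to +124), 10 mm thick; black hand hold 36 mm high at the -y end. Bay rails 20 mm high at x +-17 to 22 mm. Two steel ears 44 mm wide, 50 mm high at y 54 to 60 and 112 to 118 mm carry the spring bar along y at z 36 mm.
- fork_gap (a point): On the sharpener, at y +69, z 36 mm: the point on the spring bar's axis midway in the 18 mm wide gap between the inner ear and the bar's collar (at rest). Axes as the sharpener's. Only the 7 mm rod crosses this gap, so the fork can be lowered over it; base plate 26 mm below the rod's axis.
- collar (a point): Centre of the collar's face that looks to the cartridge (sharpener -y). The collar is a brass disc of 28 mm diameter, 5 mm thick, fixed on the 7 mm rod; it moves with the bar. It is pushed to sharpener +y.
- spring_bar (a joint): Travel of the spring bar along sharpener +y, in m: 0 at rest (tip in the lug), stop at 0.016. Spring 4 N at 0, 8 N at 0.010, 10 N at 0.016; returns by itself. The tip leaves the lug at about 0.010; a sprung lifter (about 3 N) then raises the lug end of the cartridge about 17 mm within half a second, and the returning bar passes below the lug.
- cartridge_mid (a point): Cartridge, loose, 0.15 kg: grey block 30 (x) by 85 (y) by 40 mm high, white wheels in its top, steel lug on its +y end (y -45 to +52 mm in all). The point is 20 mm above its underside; z up, y towards the lug, as the sharpener's. Stands at z 10 mm on the base. Grip across the 30 mm. Freed, it stands tilted about 0.19 rad on its -y lower edge and lifts straight out.
- lug (a point): Centre of the hole in the cartridge's lug, a steel plate 6 mm thick (y) with a 10 mm hole, 49 mm along cartridge +y from cartridge_mid and 6 mm above it. At z = 36 mm while locked, about 53 mm when sprung up.
- fork_grip (a point): Forked tool, loose, 0.14 kg, 100 mm tall, standing tines down in its rest. The point is the centre of its dark wooden handle, 34 (x) by 18 (y) by 62 mm (z, +-31 from the point), 69 mm above the tine tips. z points up, from tines to handle. Under the handle a steel flange 44 by 34 mm, its underside 34 mm above the tine tips.
- fork_tips (a point): On the forked tool: midway between the tips of the two steel tines. Tines lie at x = +-7 to +-17 mm (gap 14 mm), are 5 mm thick (y) and 27 mm long to the crotch. Axes as fork_grip.
- rest_top (a point): Wooden tool rest, fixed, 66 by 44 mm, 40 mm high, on a dark plate. The point is the middle of its top, over a slot 48 (x) by 16 mm (y) open down to z 4 mm. The tool's blade hangs in the slot, its flange lying on the top, so that fork_tips is 34 mm below this point. x along the slot, z up; the tool's x lies along it, either way round.
- tray: Shallow steel tray, fixed, 160 mm (x) by 120 mm (y), 16 mm high, walls 3 mm, floor 3 mm thick. Origin at the middle of its underside, z up.
- egg_timer: Egg timer, 61 mm wide, 50 mm high, to be left where it is. Origin at the middle of its underside.
- peeler: Vegetable peeler, 170 mm long, lying, to be left where it is. Origin under its middle.
- soap: Bar of soap, 44 by 56 by 18 mm, to be left where it is. Origin under its middle.
- capsule: Coffee capsule, 54 mm wide, 34 mm high, to be left where it is. Origin under its middle.
Not all that is in view belongs to the job. Leave any turquoise look-alike of the part that bears fork_grip alone.

How it is judged (in metres and radians):
On the way:
1. the forked tool holds the spring bar pushed back and the lug end of the cartridge has sprung up (contact force between fork_tool and spring_bar above 1 N and value of joint spring_bar above 0.008 m and z of lug in the frame of sharpener above 0.044 m), for 0.1 s.
At the end, for the whole second after the job is handed in: The cartridge stands right way up (within 0.12 rad) flat in the steel tray, the forked tool is upright in its wooden rest (within 12 mm of the middle, flange within 6 mm of the top), and the spring bar is back at rest (within 3 mm) (x of cartridge_mid in the frame of tray between -0.075 and 0.075 m and y of cartridge_mid in the frame of tray between -0.055 and 0.055 m and z of cartridge_mid in the frame of tray below 0.03 m and angle between each of cartridge_mid, fork_tips's own z axis and vertical below 0.12 rad and value of joint spring_bar below 0.003 m and horizontal distance between fork_tips and rest_top below 0.012 m and z of fork_tips in the frame of rest_top below -0.028 m); the robot touches nothing.
It fails at once if the cartridge is let go in the air, its middle more than 75 mm above the worktop (contact force between the fingers and cartridge below 0.02 N and height (world z) of cartridge_mid above 0.075 m).
It fails at once if the egg timer, peeler, soap or capsule is moved more than 40 mm (distance of any of egg_timer, peeler, soap, capsule from where it was at the start of the episode above 0.04 m).
It also fails if it takes over 64 s, if anything falls off the work surface, if the arm or the gripper's body presses on something with over 40 N, if the wrist force passes 120 N, or if a joint passes its speed limit or range.

## Robot

A 6-joint arm with a two-finger parallel gripper is mounted at the origin on a cart in front of the work surface, level with it; the furniture and walls round the work are solid. World frame = base frame: x ahead of the robot, y to its left, z up, the work surface at z = 0. Lengths are in mm, angles in rad, forces in N, time in s.
With the tool pointing down it reaches from about 350 to 975 mm from the base axis. Payload 7.1 kg.
Tool frame: the origin (TCP) lies midway between the tips of the shut fingers; the grasp point (between the pads) lies ctrl.grip_point_offset behind it (ctrl.grip_point_offset is the distance from the TCP to the grasp point, in mm); z points along the fingers, y is the line along which they close (so a half turn about z gives the same grasp; the last joint's range is limited). The gripper opens to 88 mm and grips with 3 to 60 N. Pads are 20 mm wide; open, the fingers measure 115 mm over their backs; the gripper's body (75 mm by 178 mm) begins 61 mm behind the grasp point.
Start: joints at [1.24, 0.423, 1.63, -0, 1.089, -0.019], TCP at [191.701, 594.858, 222.675] pointing down, gripper open.
Joint ranges: [-3, 3], [-0.9, 2.11], [0.09, 2.58], [-1.31, 4.45], [0.11, 2.69], [-2.54, 2.54]. Speed limits (rad/s): [2.39, 2.39, 3.01, 3.14, 3.14, 3.14].

## Interface

Orientations are given as a rotation vector (axis times angle).
In Python, from workcell import ctrl, get_image, close_job, finder gives the robot as it stands.
- The arm moves only by the tool servo_tool, never from a script. Its argument "deltas" is a list of rows, each a list of 2 entries, a list of its own where there are three numbers: the shift along the tool's x, y, z in mm, then the turn, a rotation vector about the tool's x, y, z in rad. A call has 1 to 5 rows; each row is the pose to reach, as a shift and turn from the pose commanded when the call began, along the tool's axes at that moment; what a row does not reach only later rows make up. A row lasts 1/12 s, in which the tool goes at most 41.7 mm and 7.16 degrees, less where a joint would pass 70% of its speed; a pose out of reach is approached as far as the arm can. A call with a gripper value outside its range is refused whole. "grip" is the closure, from -1 (fully open) to 1 (shut), so that 0 is half open, set as the call begins (left out, the last holds). The fingers move at their own pace and stop on an object; the grip force is fixed at half the most. Time passes only in rows, so rows that repeat a pose let the fingers close. It gives the time, the measured TCP pose, the force, the opening and the grip force at its end, in the units of the state.
- ctrl.get_obs(): the state, without advancing time (a new reading comes with each control period).
- get_image(name): name is "scene" or "top" or "wrist"; returns a dict with "frame" (400x640x3 uint8, blue, green, red), "depth" (400x640 float32, mm along the optical axis (not along the pixel's ray), 0 where there is no reading), "K" (3x3 intrinsics, pixels), "pose" (4x4, takes a point from camera to world coordinates). Camera axes: x right, y down, z forward; pixel columns grow to the right and rows downward; lengths in mm; the calibration is good to about 2 mm. A picture is of the moment at which its call begins.
- close_job(): hands the job in; it is judged then, once.
Trained networks look in a picture, given as the dict that the camera call returned (one of the last four; its "shot" number tells which), for a name from the list of things; names that differ only in an ending like _2 or _b are one class to them, and where a whole thing is asked for, a point or a joint stands for the part that bears it (a point fixed in the world has none). Each returns a list of dicts, best first, with "score" (0 to 1); they miss things now and then, are a little off and sometimes report something else, mostly with a low value. They report only what shows in the picture. A call takes as long as a camera call. They do not tell look-alikes from the thing itself.
- finder.search_frame(query, picture): "rect" ([centre column, centre row, width, height] as shares, 0 to 1, of the picture: columns of its width, rows of its height, round what is visible of it).
- finder.silhouettes(query, picture): "mask" (400x640 bool, what is visible of it) and "rect" ([centre column, centre row, width, height] as shares, 0 to 1, of the picture: columns of its width, rows of its height, round what is visible of it).
The state is a dict: "t": time; "qpos": joint angles; "qvel": joint speeds; "joint_torque": joint torques, N m; "ee_pos": TCP position; "orientation": TCP orientation; "ft_force": force on the tool from outside, world axes, zero at the start; "moment": the same for the moment, N m; "width": finger opening in mm; "grasp_force": force on a finger pad.
Only numpy, scipy, OpenCV 4.12 (cv2) and the standard library are available. Lean on these libraries where they do the work, as an engineer would, in place of code of your own. Each camera call takes 0.05 s, during which the arm holds its last target. There are 200 camera calls.

## Working session

There is one attempt and no reset: what is moved stays moved. The work goes in short steps, Python scripts to look and compute and a tool call to move; the robot and the scene stay as the last step left them, time stands still between calls to the robot, and variables do not carry over. Pictures are saved under pics/ and viewed, at most 10 in all, crops included, and the job is handed in when it is done.

Besides the shell and the picture viewer there is one more tool, called as name(argument=value, ...), one argument or row to a line, values as JSON. servo_tool: Moves the arm, as the interface text tells. Its arguments: {"type":"object","properties":{"deltas":{"type":"array","items":{"type":"array"}},"grip":{"type":"number"}},"required":["deltas"]}

```bash
ls; mkdir -p pics; python3 - <<'E'
from workcell import ctrl, get_image, finder
import cv2, numpy as np, pickle
print(ctrl.get_obs(), ctrl.grip_point_offset)
a=get_image("top"); b=get_image("scene")
pickle.dump({'top':a,'scene':b},open('p0.pkl','wb'))
cv2.imwrite('pics/top0.png',a['frame']);cv2.imwrite('pics/scene0.png',b['frame'])
for n,p in(('top',a),('scene',b)):
  print(n,p['K'].tolist(),np.round(p['pose'],3).tolist())
  for q in['sharpener','cartridge_mid','fork_grip','rest_top','tray','egg_timer','peeler','soap','capsule','collar']:
    try: print(q,[(round(d['score'],2),np.round(np.array(d['rect'])*[640,400,640,400]).astype(int).tolist()) for d in finder.search_frame(q,p)[:3]])
    except Exception as e: print(q,e)
E
```

```text
pics
{'t': 0.0, 'qpos': array([ 1.24000722e+00,  4.23850653e-01,  1.63072689e+00,  4.15215280e-06,
        1.08862767e+00, -1.90000561e-02]), 'qvel': array([ 0.00010919, -0.00044132,  0.001689  ,  0.0005073 , -0.00154956,
       -0.00055886]), 'joint_torque': array([-2.02712508e-03, -5.44634593e+01, -2.73660618e+01,  6.42580655e-02,
        2.28492566e-02, -1.17110781e-04]), 'ee_pos': array([191.50858451, 594.31530405, 221.88110037]), 'orientation': array([-4.87734443e-01, -3.10321247e+00,  2.49312790e-03]), 'ft_force': array([ 0.49307045, -0.40836745,  0.6743399 ]), 'moment': array([ 0.00100052,  0.01072918, -0.00776614]), 'grasp_force': 0.0, 'width': 88.06162538532726} 18.700000000000003
top [[493.5249850841612, 0.0, 322.10123722423396], [0.0, 493.5249850841612, 194.06321187813293], [0.0, 0.0, 1.0]] [[-0.009, -0.997, 0.079, 421.252], [-1.0, 0.008, -0.012, -168.157], [0.011, -0.079, -0.997, 1155.998], [0.0, 0.0, 0.0, 1.0]]
sharpener [(0.57, [324, 195, 53, 106])]
cartridge_mid [(0.91, [325, 193, 15, 45])]
fork_grip [(0.69, [201, 236, 25, 16]), (0.61, [229, 185, 25, 18]), (0.57, [368,
[... 218 characters left out ...]
27])]
capsule [(0.79, [249, 240, 22, 27])]
collar []
scene [[509.84920170319805, 0.0, 322.2034580405631], [0.0, 509.84920170319805, 198.92985149624826], [0.0, 0.0, 1.0]] [[0.837, -0.264, 0.479, -80.423], [-0.547, -0.431, 0.718, -1032.987], [0.017, -0.863, -0.505, 696.361], [0.0, 0.0, 0.0, 1.0]]
sharpener [(0.75, [331, 232, 87, 52])]
cartridge_mid [(0.84, [337, 220, 38, 31])]
fork_grip [(0.71, [295, 169, 14, 29]), (0.58, [276, 262, 21, 38])]
rest_top [(0.65, [295, 187, 36, 24])]
tray [(0.89, [385, 293, 79, 49])]
egg_timer [(0.56, [344, 181, 23, 26])]
peeler [(0.69, [429, 254, 61, 35])]
soap []
capsule [(0.51, [259, 206, 23, 20]), (0.46, [345, 183, 23, 22])]
collar [(0.64, [307, 230, 12, 11])]
```

```bash
python3 - <<'E'
import pickle,cv2
d=pickle.load(open('p0.pkl','rb'))
c=d['top']['frame'][90:330,170:490]; cv2.imwrite('pics/topc.png',cv2.resize(c,None,fx=2.5,fy=2.5,interpolation=cv2.INTER_CUBIC))
E
```

```text
(no output)
```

View pics/topc.png

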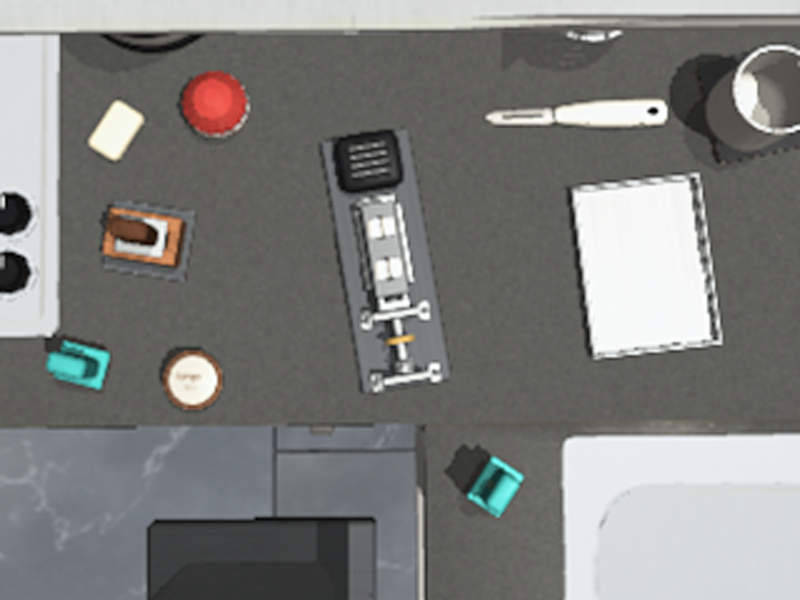

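View pics/scene0.png

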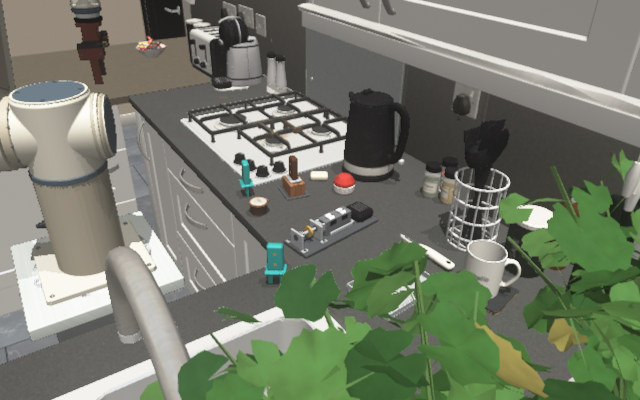

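The tool to take is the brown-handled one in the wooden rest at top px (223,183). The look-alikes are the turquoise ones at (201,236) and (368,285), which I'll leave alone. The sharpener's +y end (ears, brass collar at about (330,226)) points towards the robot, and the tray is at (428,196).

```bash
cat > h.py <<'E'
from workcell import ctrl, get_image, finder
import numpy as np, cv2, pickle
from scipy.spatial.transform import Rotation as R
def cloud(p):
    K,T,D=p['K'],p['pose'],p['depth'].astype(float)
    v,u=np.mgrid[:400,:640]
    c=np.stack([(u-K[0,2])/K[0,0]*D,(v-K[1,2])/K[1,1]*D,D],-1)
    w=c@T[:3,:3].T+T[:3,3]; w[D<=0]=np.nan
    return w
def masks(q,p): return finder.silhouettes(q,p)
def rect(m,w,z0,z1):
    s=w[m]; s=s[(s[:,2]>z0)&(s[:,2]<z1)]
    r=cv2.minAreaRect(s[:,:2].astype(np.float32)); return len(s),np.round(r[0],1),np.round(r[1],1),round(r[2],1),np.round(np.nanmedian(s[:,2]),1)
def pose():
    o=ctrl.get_obs(); return o['ee_pos'],R.from_rotvec(o['orientation'])
def d(target,yaw_y=None):
    """delta in tool axes to reach world TCP target, pointing down with tool y along world dir yaw_y (rad)"""
    p,r=pose(); sh=r.inv().apply(np.array(target)-p); out=[np.round(sh,1)]
    if yaw_y is not None:
        best=None
        for a in(yaw_y,yaw_y+np.pi):
            y=np.array([np.cos(a),np.sin(a),0]);z=np.array([0,0,-1.]);x=np.cross(y,z)
            t=(r.inv()*R.from_matrix(np.stack([x,y,z],1))).as_rotvec()
            if best is None or np.linalg.norm(t)<np.linalg.norm(best): best=t
        out.append(np.round(best,4))
    return out
E
python3 - <<'E'
from h import *
p=pickle.load(open('p0.pkl','rb'))['top']; w=cloud(p)
for q,z0,z1 in[('sharpener',5,15),('sharpener',45,56),('cartridge_mid',45,58),('tray',0,30),('rest_top',32,46),('fork_grip',90,115),('egg_timer',5,70),('soap',5,70),('capsule',5,70),('peeler',5,70)]:
    for k in masks(q,p)[:1]:
        print(q,round(k['score'],2),rect(k['mask'],w,z0,z1))
m=np.zeros((400,640),bool); m[190:260,300:360]=1
s=w[m]; e=s[(s[:,2]>43)&(s[:,2]<60)]; print(np.round(e[::3],0).tolist())
m=np.zeros((400,640),bool); m[165:210,205:250]=1
s=w[m]; e=s[(s[:,2]>85)]; print(rect(m,w,85,115)); print(rect(m,w,34,60))
E
```

```text
sharpener 0.82 (2016, array([ 512.8, -186.5]), array([239.5,  84.1]), 9.2, np.float64(10.0))
sharpener 0.82 (161, array([ 480.9, -191.5]), array([162.9,  42.8]), 9.0, np.float64(49.0))
cartridge_mid 0.6 (527, array([ 512.5, -186.4]), array([99. , 29.9]), 9.1, np.float64(50.5))
tray 0.63 (3291, array([ 504.2, -429.1]), array([160.5, 121.3]), 5.8, np.float64(3.6))
rest_top 0.64 (220, array([533.,  34.]), array([64.5, 43.9]), 80.7, np.float64(40.1))
fork_grip 0.84 (134, array([417.5,  87.9]), array([32.9, 17.9]), 75.9, np.float64(98.7))
egg_timer 0.89 (536, array([656.2, -31.6]), array([56.3, 58.5]), 84.7, np.float64(41.7))
soap 0.56 (309, array([634.3,  63. ]), array([32.9, 52.2]), 53.3, np.float64(17.1))
capsule 0.73 (386, array([403.9,  -9.6]), array([47.5, 47.6]), 0.5, np.float64(33.6))
peeler 0.96 (462, array([ 648.6, -366.7]), array([ 25.2, 164.5]), 0.7, np.float64(14.6))
[[518.0, -172.0, 53.0], [518.0, -179.0, 51.0], [518.0, -186.0, 47.0], [518.0, -192.0, 50.0], [518.0, -199.0, 47.0], [515.0, -177.0, 54.0], [516.0, -183.0, 52.0], [516.0, -190.0, 51.0], [516.0, -199.0, 50.0], [514
[... 2572 characters left out ...]
[437.0, -205.0, 52.0], [435.0, -187.0, 48.0], [435.0, -194.0, 49.0], [419.0, -205.0, 43.0], [415.0, -207.0, 44.0], [410.0, -205.0, 47.0], [408.0, -216.0, 46.0], [408.0, -223.0, 48.0], [406.0, -201.0, 43.0], [406.0, -207.0, 50.0], [406.0, -214.0, 51.0], [406.0, -220.0, 48.0], [404.0, -189.0, 48.0], [404.0, -196.0, 50.0], [404.0, -203.0, 50.0], [404.0, -209.0, 53.0], [403.0, -216.0, 52.0], [403.0, -223.0, 51.0], [401.0, -187.0, 51.0], [401.0, -194.0, 46.0], [401.0, -200.0, 44.0], [401.0, -207.0, 49.0], [399.0, -187.0, 51.0], [399.0, -194.0, 48.0]]
(144, array([532.8,  34.5]), array([33.8, 18. ]), 78.3, np.float64(104.9))
(385, array([533.2,  34.9]), array([66.3, 43.9]), 80.7, np.float64(41.5))
```

```bash
cat >> h.py <<'E'
def down(a):
    y=np.array([np.cos(a),np.sin(a),0]);z=np.array([0,0,-1.]);return R.from_matrix(np.stack([np.cross(y,z),y,z],1))
def plan(way,start=None):
    """way: list of (xyz, yaw of tool y or None to keep[, max mm per call]); prints the goal row of each call"""
    p,r=start or pose(); i=0
    for wp in way:
        t,a=np.array(wp[0],float),wp[1]; lim=wp[2] if len(wp)>2 else 195
        if a is None: g=r
        else: g=min((down(a),down(a+np.pi)),key=lambda q:(r.inv()*q).magnitude())
        n=max(1,int(np.ceil(max(np.linalg.norm(t-p)/lim,(r.inv()*g).magnitude()/0.58))))
        st,rv=(t-p)/n,(g*r.inv()).as_rotvec()/n
        for k in range(n):
            r2=R.from_rotvec(rv)*r
            sh,tn=np.round(r.inv().apply(st),1),np.round((r.inv()*r2).as_rotvec(),3)
            i+=1; print(i,sh.tolist(),tn.tolist()); p=p+r.apply(sh); r=r*R.from_rotvec(tn)
        print('  ->',np.round(p,1))
    return p,r
E
python3 - <<'E'
from h import *
plan([((533,34.7,222),np.radians(-9.3))])
E
```

```text
1 [-124.2, -107.1, 0.2] [0.0, -0.0, 0.355]
2 [-153.7, -57.3, 0.2] [0.0, -0.0, 0.355]
3 [-164.0, -0.3, 0.2] [0.0, -0.0, 0.355]
4 [-153.9, 56.7, 0.2] [0.0, -0.0, 0.355]
  -> [533.   34.6 221.9]
```

servo_tool(
  deltas=[
    [[-31,-27,0],[0,0,0.09]],
    [[-62,-54,0],[0,0,0.18]],
    [[-93,-80,0],[0,0,0.27]],
    [[-124,-107,0],[0,0,0.355]],
  ],
)

```text
t: 1.93
ee_pos: [277.3, 453.6, 222.7]
orientation: [1.033, 2.967, 0.0]
ft_force: [0.8, 0.5, 0.5]
width: 87.9
grasp_force: 0.0
```

servo_tool(
  deltas=[
    [[-38,-14,0],[0,0,0.09]],
    [[-77,-28.5,0],[0,0,0.18]],
    [[-115,-43,0],[0,0,0.27]],
    [[-154,-57,0],[0,0,0.355]],
  ],
)

```text
t: 2.27
ee_pos: [363.2, 313.3, 222.9]
orientation: [1.542, 2.737, 0.001]
ft_force: [0.1, 1.1, -0.5]
width: 87.8
grasp_force: 0.0
```

servo_tool(
  deltas=[
    [[-33,0,0],[0,0,0.07]],
    [[-66,0,0],[0,0,0.14]],
    [[-99,0,0],[0,0,0.21]],
    [[-132,0,0],[0,0,0.29]],
    [[-164,0,0],[0,0,0.355]],
  ],
)

```text
t: 2.68
ee_pos: [449.0, 173.5, 223.0]
orientation: [2.001, 2.422, 0.001]
ft_force: [0.3, 1.2, 0.5]
width: 88.0
grasp_force: 0.0
```

servo_tool(
  deltas=[
    [[-38,14,0],[0,0,0.09]],
    [[-77,28.5,0],[0,0,0.18]],
    [[-115,43,0],[0,0,0.27]],
    [[-154,57,0],[0,0,0.355]],
    [[-154,57,0],[0,0,0.355]],
  ],
)

```text
t: 3.1
ee_pos: [537.5, 29.7, 223.2]
orientation: [2.399, 2.023, 0.003]
ft_force: [0.6, -0.6, 1.2]
width: 88.1
grasp_force: 0.0
```

```bash
python3 - <<'E'
from h import *
p=get_image('wrist'); w=cloud(p); pickle.dump(p,open('w1.pkl','wb'))
cv2.imwrite('pics/w1.png',p['frame'])
print(np.round(p['pose'],3).tolist()); o=ctrl.get_obs(); print(o['ee_pos'],o['orientation'])
for q,z0,z1 in[('fork_grip',96,104),('rest_top',36,44)]:
    for k in masks(q,p)[:2]: print(q,k['score'],rect(k['mask'],w,z0,z1))
m=np.isfinite(w[...,2])&(abs(w[...,0]-533)<70)&(abs(w[...,1]-35)<50)
print(rect(m,w,95,105),rect(m,w,37,44)); s=w[m]; print(np.histogram(s[:,2],bins=range(0,120,5)))
E
```

```text
[[0.986, -0.162, -0.045, 550.691], [-0.168, -0.945, -0.281, 106.115], [0.003, 0.285, -0.959, 385.116], [0.0, 0.0, 0.0, 1.0]]
[535.6180508   31.92674774 222.79650537] [2.39762551e+00 2.02848804e+00 1.14362617e-03]
fork_grip 0.88 (157, array([534.5,  35.9]), array([32.4, 17.3]), 80.4, np.float64(102.5))
fork_grip 0.56 (703, array([419.3,  88.3]), array([33.4, 17.3]), 73.7, np.float64(99.3))
rest_top 0.84 (946, array([534.3,  35.5]), array([65.7, 43.5]), 81.1, np.float64(39.9))
(298, array([534.6,  36. ]), array([32.6, 17.3]), 80.1, np.float64(103.9)) (1018, array([534.3,  35.5]), array([65.7, 43.5]), 81.1, np.float64(40.0))
(array([4062,  150,    4,   34,    5,   36,    4,  549,  747,  268,    9,
         16,   15,   16,   18,   15,   19,   15,   22,   21,  277,  412,
          0]), array([  0,   5,  10,  15,  20,  25,  30,  35,  40,  45,  50,  55,  60,
        65,  70,  75,  80,  85,  90,  95, 100, 105, 110, 115]))
```

View pics/w1.png

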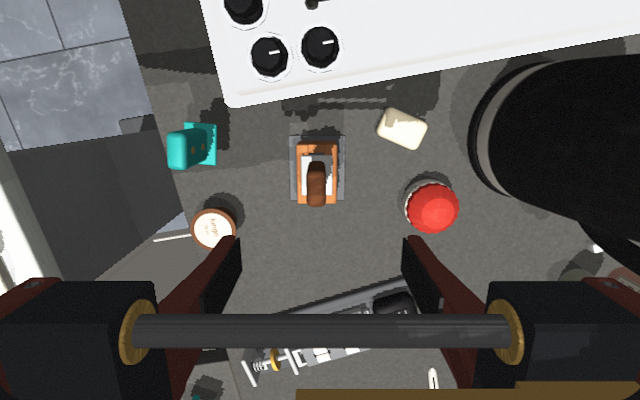

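The brown tool sits in its rest at px (317,180), and the turquoise look-alike is at (190,145). The kettle is to the right, clear of the path.

servo_tool(
  deltas=[
    [[0,0,0],[0,0,0]],
    [[0,0,0],[0,0,0]],
    [[0,0,0],[0,0,0]],
  ],
)

```text
t: 3.5
ee_pos: [533.3, 36.0, 222.8]
orientation: [-2.391, -2.038, 0.0]
ft_force: [0.3, 0.4, -0.1]
width: 87.9
grasp_force: 0.0
```

```bash
python3 - <<'E'
from h import *
print(pose()[0])
s=plan([((534.4,35.6,120),np.radians(-9.1)),((534.4,35.6,50),None)])
E
```

```text
[533.34687957  36.04830288 222.75223017]
1 [-0.3, 1.1, 102.8] [-0.0, -0.0, -0.0]
  -> [534.4  35.6 120. ]
2 [0.0, 0.0, 70.0] [0.0, 0.0, 0.0]
  -> [534.4  35.6  50. ]
```

servo_tool(
  deltas=[
    [[0,1,35],[0,0,0]],
    [[0,1,70],[0,0,0]],
    [[0,1,105],[0,0,0]],
    [[0,1,140],[0,0,0]],
    [[0,1,140],[0,0,0]],
  ],
)

```text
t: 3.92
ee_pos: [530.1, 35.4, 77.2]
orientation: [-2.386, -2.033, 0.013]
ft_force: [-0.5, -0.9, -0.5]
width: 87.7
grasp_force: 0.0
```

servo_tool(
  deltas=[
    [[0,0,15],[0,0,0]],
    [[0,0,27],[0,0,0]],
    [[0,0,33],[0,0,0]],
    [[0,0,33],[0,0,0]],
    [[0,0,33],[0,0,0]],
  ],
)

```text
t: 4.33
ee_pos: [535.3, 35.0, 50.5]
orientation: [2.392, 2.036, 0.001]
ft_force: [0.4, -0.2, 0.9]
width: 87.9
grasp_force: 0.0
```

servo_tool(
  deltas=[
    [[0,0,0],[0,0,0]],
    [[0,0,0],[0,0,0]],
    [[0,0,0],[0,0,0]],
    [[0,0,0],[0,0,0]],
    [[0,0,0],[0,0,0]],
  ],
  grip=1,
)

```text
t: 4.75
ee_pos: [535.0, 34.7, 50.0]
orientation: [2.393, 2.035, 0.001]
ft_force: [0.0, -0.9, 0.1]
width: 58.2
grasp_force: 0.0
```

servo_tool(
  deltas=[
    [[0,0,0],[0,0,0]],
    [[0,0,0],[0,0,0]],
    [[0,0,0],[0,0,0]],
    [[0,0,0],[0,0,0]],
    [[0,0,0],[0,0,0]],
  ],
)

```text
t: 5.17
ee_pos: [534.8, 34.8, 49.6]
orientation: [-2.393, -2.036, 0.0]
ft_force: [0.3, -0.1, -0.1]
width: 24.5
grasp_force: 0.0
```

servo_tool(
  deltas=[
    [[0,0,0],[0,0,0]],
    [[0,0,0],[0,0,0]],
    [[0,0,0],[0,0,0]],
    [[0,0,0],[0,0,0]],
  ],
)

```text
t: 5.5
ee_pos: [534.8, 34.8, 49.6]
orientation: [-2.393, -2.036, 0.0]
ft_force: [1.0, -0.6, -0.9]
width: 17.8
grasp_force: 30.0
```

servo_tool(
  deltas=[
    [[0,0,-10],[0,0,0]],
    [[0,0,-30],[0,0,0]],
    [[0,0,-60],[0,0,0]],
    [[0,0,-90],[0,0,0]],
    [[0,0,-110],[0,0,0]],
  ],
)

```text
t: 5.92
ee_pos: [535.5, 34.8, 162.7]
orientation: [2.392, 2.035, 0.003]
ft_force: [0.3, -0.0, -2.2]
width: 17.9
grasp_force: 30.0
```

servo_tool(
  deltas=[
    [[0,0,0],[0,0,0]],
    [[0,0,0],[0,0,0]],
    [[0,0,0],[0,0,0]],
  ],
)

```text
t: 6.17
ee_pos: [534.0, 34.7, 159.1]
orientation: [-2.392, -2.035, 0.001]
ft_force: [-0.4, -0.4, -1.7]
width: 17.7
grasp_force: 30.0
```

```bash
python3 - <<'E'
from h import *
o=ctrl.get_obs();print(o['ee_pos'],o['width'],o['grasp_force'])
p=get_image('wrist'); w=cloud(p); pickle.dump(p,open('w2.pkl','wb'))
T=p['pose'];P,r=pose()
print('cam offset tool',np.round(r.inv().apply(T[:3,3]-P),1))
# what the wrist camera sees near the tool
m=np.isfinite(w[...,2])&(abs(w[...,0]-534)<40)&(abs(w[...,1]-35)<40)
s=w[m]; print(np.histogram(s[:,2],bins=range(0,260,10))[0])
for q,z0,z1 in[('sharpener',6,14),('cartridge_mid',45,58)]:
    for k in masks(q,p)[:2]: print(q,k['score'],rect(k['mask'],w,z0,z1))
f=r.inv().apply(s-P); print(np.round(np.nanmin(f,0)),np.round(np.nanmax(f,0)))
plan([((448.2,-196.9,159),np.radians(9.1))])
E
```

```text
[534.03928692  34.70583539 159.06859234] 17.69487304197977 29.998742043972015
cam offset tool [  77.4    0.8 -162.6]
[2588   67   91 1115  775    0    0    0    0    0    0   13   36   21
    0 1264  476  574  705  904 1106 2498  273  274 2785]
sharpener 0.74 (774, array([ 491.5, -163.9]), array([78.3, 38.2]), 29.6, np.float64(10.1))
cartridge_mid 0.88 (195, array([ 513.6, -172.9]), array([42.4,  6.9]), 8.1, np.float64(48.4))
[ -44.  -45. -110.] [ 46.  46. 161.]
1 [-121.2, -23.7, -0.2] [-0.001, 0.0, -0.16]
2 [-115.8, -42.7, -0.3] [-0.001, -0.0, -0.16]
  -> [ 448.2 -196.9  159. ]
```

```bash
python3 - <<'E'
from h import *
plan([((458.5,-261,159),np.radians(9.1),165)])
E
```

```text
1 [-152.0, -13.5, -0.3] [-0.001, 0.0, -0.16]
2 [-147.9, -37.5, -0.3] [-0.001, -0.0, -0.16]
  -> [ 458.5 -261.   159.1]
```

servo_tool(
  deltas=[
    [[-20,-2,0],[0,0,-0.02]],
    [[-55,-5,0],[0,0,-0.06]],
    [[-90,-8,0],[0,0,-0.1]],
    [[-120,-11,0],[0,0,-0.13]],
    [[-152,-13.5,0],[0,0,-0.16]],
  ],
)

```text
t: 6.73
ee_pos: [495.9, -114.1, 158.5]
orientation: [-2.219, -2.221, 0.002]
ft_force: [1.4, 0.7, -1.6]
width: 18.1
grasp_force: 30.0
```

servo_tool(
  deltas=[
    [[-35,-9,0],[0,0,-0.04]],
    [[-70,-18,0],[0,0,-0.08]],
    [[-105,-27,0],[0,0,-0.12]],
    [[-130,-33,0],[0,0,-0.15]],
    [[-148,-37.5,0],[0,0,-0.16]],
  ],
)

```text
t: 7.15
ee_pos: [458.2, -263.2, 158.5]
orientation: [-2.037, -2.389, 0.001]
ft_force: [0.7, -0.1, -0.5]
width: 17.7
grasp_force: 30.0
```

servo_tool(
  deltas=[
    [[0,0,0],[0,0,0]],
    [[0,0,0],[0,0,0]],
    [[0,0,0],[0,0,0]],
    [[0,0,0],[0,0,0]],
  ],
)

```text
t: 7.48
ee_pos: [459.4, -259.9, 159.2]
orientation: [-2.036, -2.391, 0.0]
ft_force: [0.2, 0.8, -0.9]
width: 17.8
grasp_force: 30.0
```

```bash
python3 - <<'E'
from h import *
o=ctrl.get_obs();print(o['t'],o['ee_pos'],o['width'])
p=get_image('wrist'); w=cloud(p); pickle.dump(p,open('w3.pkl','wb'))
cv2.imwrite('pics/w3.png',p['frame'])
ok=np.isfinite(w[...,2])
O=np.array([516.3,-185.9,0]);a=np.radians(9.15);sy=np.array([-np.cos(a),-np.sin(a),0]);sx=np.array([sy[1],-sy[0],0])
L=np.stack([(w-O)@sx,(w-O)@sy,w[...,2]],-1)
ok&=(abs(L[...,0])<60)&(L[...,1]>-140)&(L[...,1]<140)
print('base',rect(ok,w,8,12))
for n,c in(('ear1',(50,64)),('ear2',(108,122))):
    m=ok&(L[...,1]>c[0])&(L[...,1]<c[1])&(L[...,2]>44)&(L[...,2]<56); s=L[m]; print(n,len(s),np.round(np.percentile(s,[1,50,99],axis=0),1).tolist())
m=ok&(L[...,1]>62)&(L[...,1]<110)&(L[...,2]>28)&(L[...,2]<56)
s=L[m]
for y in range(62,110,3):
    q=s[(s[:,1]>=y)&(s[:,1]<y+3)]
    if len(q):print(y,len(q),np.round([q[:,0].min(),np.median(q[:,0]),q[:,0].max(),q[:,2].max()],1))
E
```

```text
7.4833 [ 459.43833662 -259.94751323  159.18315494] 17.844988664048472
base (11902, array([ 513.5, -186.4]), array([238.6,  82.7]), 9.2, np.float64(9.9))
ear1 421 [[-20.9, 50.3, 44.5], [-0.6, 55.4, 49.5], [21.0, 58.5, 51.4]]
ear2 431 [[-21.0, 110.3, 44.5], [0.9, 112.8, 49.6], [21.1, 116.3, 51.5]]
62 24 [-2.8  0.2  3.  40.1]
65 32 [-2.8  0.2  3.  40.5]
68 24 [-2.8  0.2  3.  40.2]
71 32 [-2.8  0.2  3.  40.1]
74 68 [-12.5  -0.4  13.5  49.7]
77 123 [-13.5   1.1  13.5  51.3]
80 62 [-13.5  -0.2  13.5  50.8]
83 24 [-2.8  0.1  3.  40. ]
86 30 [-2.8  0.2  3.  40.8]
89 24 [-2.8  0.1  3.  40.2]
92 32 [-2.9  0.2  3.  41.6]
95 42 [-4.2  0.6  7.8 44. ]
98 51 [-8.  -0.1  7.8 45.9]
101 52 [-8.   0.7  7.8 45. ]
104 68 [-7.8  1.4  7.8 45.3]
107 59 [-7.8  0.6  7.8 42.5]
```

View pics/w3.png

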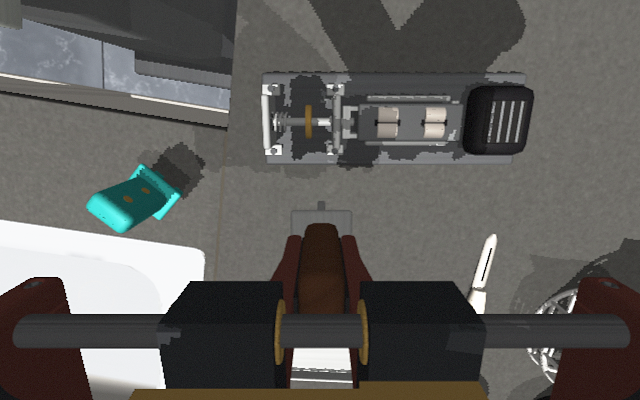

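View: the sharpener is at (265–530, 75–160), with the brass collar at (308,120) and the rod clear of shadow. The tool is held upright at (322,260), and a turquoise look-alike is at (130,200).

```bash
python3 - <<'E'
from h import *
p=pickle.load(open('w3.pkl','rb')); w=cloud(p); P,r=pose()
f=r.inv().apply((w-P).reshape(-1,3)).reshape(w.shape)
s=f[205:315,285:360].reshape(-1,3); s=s[np.isfinite(s[:,0])&(abs(s[:,1])<30)&(s[:,2]<30)&(s[:,2]>-62)]
for z in range(-60,30,6):
    q=s[(s[:,2]>=z)&(s[:,2]<z+6)]
    if len(q): print(z,len(q),np.round(np.percentile(q[:,:2],[2,50,98],axis=0),1).tolist())
t=np.array([449.2,-196.9,0]);sx=np.array([-.159,.987,0])
plan([(t+[0,0,159]-0.9*sx,np.radians(9.2)),(t+[0,0,63]-0.9*sx,None)])
E
```

```text
-60 1800 [[1.6, -11.6], [9.0, 0.3], [16.0, 12.6]]
-54 909 [[0.4, -13.0], [13.3, 0.3], [17.4, 14.3]]
-48 520 [[8.7, -13.8], [15.0, 0.5], [17.6, 15.2]]
-42 475 [[8.9, -14.5], [14.2, 0.7], [17.5, 15.9]]
-36 448 [[8.7, -15.0], [13.4, 0.7], [17.5, 16.6]]
-30 396 [[8.9, -15.6], [12.9, 1.0], [17.5, 17.3]]
-24 380 [[8.6, -16.3], [10.9, 0.3], [17.5, 17.2]]
-18 344 [[9.0, -17.1], [10.9, 0.3], [17.5, 17.3]]
-12 312 [[8.8, -17.0], [10.9, 0.3], [17.4, 17.1]]
-6 252 [[8.9, -17.1], [12.8, 0.3], [17.5, 17.2]]
0 1064 [[8.6, -16.0], [17.1, -0.3], [21.9, 15.9]]
6 171 [[9.1, -17.0], [21.7, 0.3], [22.4, 16.9]]
18 1 [[17.4, -0.3], [17.4, -0.3], [17.4, -0.3]]
24 23 [[16.7, -2.2], [17.1, 0.3], [17.6, 2.1]]
1 [63.0, -0.2, 0.4] [-0.001, -0.001, -0.0]
  -> [ 449.3 -197.7  159. ]
2 [-0.0, -0.0, 96.0] [0.0, 0.0, 0.0]
  -> [ 449.4 -197.8   63. ]
```

servo_tool(
  deltas=[
    [[25,0,0],[0,0,0]],
    [[50,0,0],[0,0,0]],
    [[63.4,0,0],[0,0,0]],
    [[63.4,0,0],[0,0,0]],
    [[63.4,0,0],[0,0,0]],
  ],
)

```text
t: 7.95
ee_pos: [449.9, -197.7, 159.9]
orientation: [2.034, 2.393, -0.0]
ft_force: [0.5, -0.4, -1.3]
width: 17.8
grasp_force: 30.0
```

servo_tool(
  deltas=[
    [[0,0,15],[0,0,0]],
    [[0,0,35],[0,0,0]],
    [[0,0,50],[0,0,0]],
    [[0,0,50],[0,0,0]],
    [[0,0,50],[0,0,0]],
  ],
)

```text
t: 8.37
ee_pos: [449.5, -198.9, 109.3]
orientation: [-2.038, -2.39, 0.001]
ft_force: [-0.8, -0.5, -1.5]
width: 18.0
grasp_force: 30.0
```

servo_tool(
  deltas=[
    [[0,0,0],[0,0,0]],
    [[0,0,0],[0,0,0]],
    [[0,0,0],[0,0,0]],
  ],
)

```text
t: 8.62
ee_pos: [450.1, -198.9, 110.6]
orientation: [2.037, 2.389, 0.001]
ft_force: [-0.0, -0.3, -0.6]
width: 17.8
grasp_force: 30.0
```

```bash
python3 - <<'E'
from h import *
print(pose()[0])
t=np.array([449.2,-196.9,0]);sx=np.array([-.159,.987,0])
plan([(t+[0,0,63]-0.5*sx,np.radians(9.2))])
p=get_image('wrist'); w=cloud(p); cv2.imwrite('pics/w4.png',cv2.resize(p['frame'][120:320,200:440],None,fx=2.5,fy=2.5))
E
```

```text
[ 450.14825287 -198.93542009  110.57858221]
1 [1.7, -0.7, 47.6] [0.001, 0.001, -0.002]
  -> [ 449.3 -197.4   63. ]
```

View pics/w4.png

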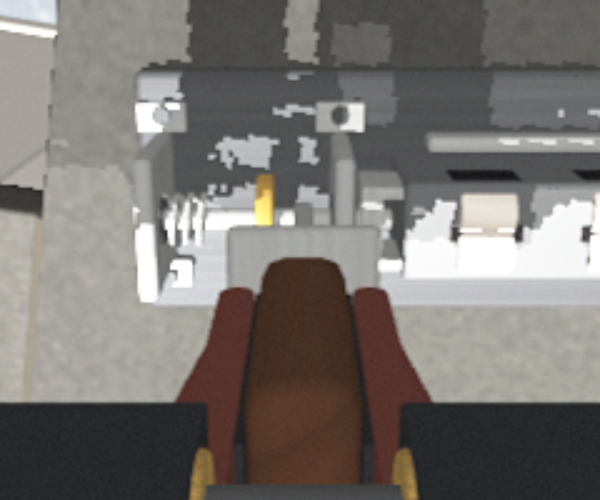

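The tine tip at crop px (303,215) lies midway between the collar (265) and the inner ear (345), so I'm lowering it.

servo_tool(
  deltas=[
    [[1.5,-0.7,8],[0,0,0]],
    [[1.5,-0.7,16],[0,0,0]],
    [[1.5,-0.7,24],[0,0,0]],
    [[1.5,-0.7,30],[0,0,0]],
    [[1.5,-0.7,30],[0,0,0]],
  ],
)

```text
t: 9.08
ee_pos: [447.5, -196.6, 78.0]
orientation: [-2.036, -2.389, 0.001]
ft_force: [-0.1, -0.5, -1.3]
width: 17.9
grasp_force: 30.0
```

servo_tool(
  deltas=[
    [[0,0,6],[0,0,0]],
    [[0,0,12],[0,0,0]],
    [[0,0,17],[0,0,0]],
    [[0,0,17],[0,0,0]],
    [[0,0,17],[0,0,0]],
  ],
)

```text
t: 9.5
ee_pos: [448.3, -197.0, 62.3]
orientation: [-2.037, -2.39, 0.0]
ft_force: [0.1, 0.7, -2.2]
width: 17.8
grasp_force: 30.0
```

```bash
python3 - <<'E'
from h import *
print(pose()[0],ctrl.get_obs()['ft_force'],ctrl.get_obs()['moment'])
a=np.radians(9.2);t=pose()[0]
plan([(t+16*np.array([-np.cos(a),-np.sin(a),0]),None)])
E
```

```text
[ 448.32520955 -196.98117017   62.3316725 ] [ 0.10118483  0.74996881 -2.16868444] [0.01694704 0.04036713 0.02033251]
1 [-0.0, -16.0, 0.0] [0.0, 0.0, 0.0]
  -> [ 432.5 -199.5   62.3]
```

servo_tool(
  deltas=[
    [[0,-3,0],[0,0,0]],
    [[0,-6,0],[0,0,0]],
    [[0,-9,0],[0,0,0]],
    [[0,-12,0],[0,0,0]],
    [[0,-12,0],[0,0,0]],
  ],
)

```text
t: 9.92
ee_pos: [437.7, -199.3, 63.2]
orientation: [2.037, 2.388, 0.002]
ft_force: [5.2, 1.9, -3.4]
width: 18.0
grasp_force: 30.0
```

servo_tool(
  deltas=[
    [[0,-2,0],[0,0,0]],
    [[0,-4,0],[0,0,0]],
    [[0,-6,0],[0,0,0]],
    [[0,-6,0],[0,0,0]],
    [[0,-6,0],[0,0,0]],
  ],
)

```text
t: 10.33
ee_pos: [432.9, -200.3, 63.4]
orientation: [2.036, 2.387, 0.004]
ft_force: [7.5, 4.5, -4.7]
width: 17.6
grasp_force: 30.0
```

```bash
cat > lug.py <<'E'
from h import *
o=ctrl.get_obs();print(o['t'],o['ee_pos'],o['ft_force'],o['moment'],o['width'])
p=get_image('wrist'); w=cloud(p); pickle.dump(p,open('w5.pkl','wb'))
O=np.array([517.3,-185.9,0]);a=np.radians(9.2);sy=np.array([-np.cos(a),-np.sin(a),0]);sx=np.array([sy[1],-sy[0],0])
L=np.stack([(w-O)@sx,(w-O)@sy,w[...,2]],-1); L=L[np.isfinite(L[...,0])&(abs(L[...,0])<14)]
for y in range(-40,56,6):
    q=L[(L[:,1]>=y)&(L[:,1]<y+6)]
    if len(q)>5: print(y,len(q),np.round(np.percentile(q[:,2],90),1))
q=L[(L[:,1]>60)&(L[:,1]<112)&(L[:,2]>42)&(L[:,2]<51)]
print('collar?',len(q),np.round(np.percentile(q[:,1],[5,50,95]),1) if len(q) else '')
E
python3 lug.py
```

```text
10.3333 [ 432.8627214  -200.31879237   63.37471143] [ 7.51143735  4.53862995 -4.65241658] [ 0.6845682  -1.51902041 -0.01829118] 17.61540370623082
-40 318 55.8
-34 410 57.1
-28 508 58.0
-22 441 56.5
-16 447 57.6
-10 445 58.8
-4 379 62.8
2 486 64.1
8 3581 161.7
14 656 150.4
20 512 64.7
26 690 65.3
32 688 63.5
38 1032 64.8
44 573 57.9
50 178 50.4
collar? 202 [106.3 111.2 111.9]
```

The cartridge's lug end now measures about 65 mm at the top, up from 50, so it has sprung up. I'll push 2 mm more and hold, then back off.

servo_tool(
  deltas=[
    [[0,-1,0],[0,0,0]],
    [[0,-2,0],[0,0,0]],
    [[0,-2,0],[0,0,0]],
    [[0,-2,0],[0,0,0]],
    [[0,-2,0],[0,0,0]],
  ],
)

```text
t: 10.8
ee_pos: [431.2, -200.6, 63.4]
orientation: [2.036, 2.386, 0.004]
ft_force: [8.2, 4.7, -4.3]
width: 18.4
grasp_force: 30.0
```

```bash
python3 lug.py; python3 - <<'E'
import pickle,cv2
p=pickle.load(open('w5.pkl','rb')); cv2.imwrite('pics/w5.png',cv2.resize(p['frame'][120:320,200:520],None,fx=2.5,fy=2.5))
E
```

```text
10.8 [ 431.18002735 -200.63234185   63.40016553] [ 8.16471363  4.67307292 -4.33179907] [ 0.86983496 -1.58942871  0.00880647] 18.3589071616741
-40 324 55.9
-34 406 56.9
-28 507 58.0
-22 456 56.5
-16 438 57.6
-10 451 58.7
-4 373 62.8
2 472 64.0
8 746 158.5
14 3495 161.7
20 512 64.5
26 684 65.3
32 694 63.3
38 1044 64.6
44 553 58.2
50 178 50.4
collar? 176 [106.7 111.3 111.9]
```

View pics/w5.png

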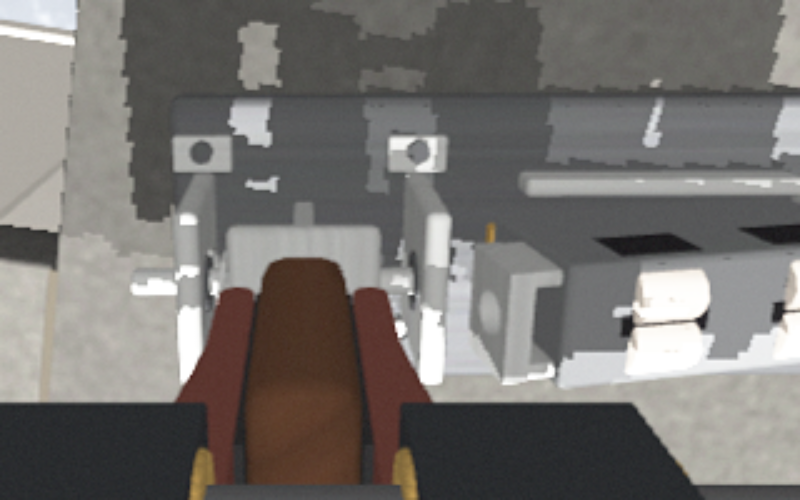

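The lug end is clearly up at crop (510,310), and the bar protrudes past the outer ear at (150,285). Backing off and lifting.

servo_tool(
  deltas=[
    [[0,5,0],[0,0,0]],
    [[0,10,0],[0,0,0]],
    [[0,15,0],[0,0,0]],
    [[0,19.5,0],[0,0,0]],
    [[0,19.5,0],[0,0,0]],
  ],
)

```text
t: 11.27
ee_pos: [448.5, -197.2, 62.9]
orientation: [2.037, 2.391, -0.0]
ft_force: [-0.6, -0.3, -1.7]
width: 17.8
grasp_force: 30.0
```

servo_tool(
  deltas=[
    [[0,0,-8],[0,0,0]],
    [[0,0,-20],[0,0,0]],
    [[0,0,-35],[0,0,0]],
    [[0,0,-60],[0,0,0]],
    [[0,0,-95],[0,0,0]],
  ],
)

```text
t: 11.68
ee_pos: [445.6, -196.4, 157.2]
orientation: [-2.035, -2.387, 0.003]
ft_force: [0.2, -0.2, -2.9]
width: 17.8
grasp_force: 30.0
```

servo_tool(
  deltas=[
    [[0,0,0],[0,0,0]],
    [[0,0,0],[0,0,0]],
  ],
)

```text
t: 11.85
ee_pos: [448.7, -197.7, 159.7]
orientation: [2.036, 2.388, 0.001]
ft_force: [-0.1, -0.1, -2.0]
width: 17.9
grasp_force: 30.0
```

```bash
python3 - <<'E'
from h import *
o=ctrl.get_obs();print(o['t'],o['ee_pos'],o['ft_force'])
P,r=pose();p=get_image('wrist'); w=cloud(p)
f=r.inv().apply((w-P).reshape(-1,3)).reshape(w.shape)
s=f[205:315,285:360].reshape(-1,3); s=s[np.isfinite(s[:,0])&(abs(s[:,1])<30)&(s[:,2]<50)&(s[:,2]>-62)]
for z in range(-60,50,6):
    q=s[(s[:,2]>=z)&(s[:,2]<z+6)&(abs(s[:,1])<8)]
    if len(q): print(z,len(q),np.round(np.percentile(q[:,:2],[2,50,98],axis=0),1).tolist())
q=s[(s[:,0]>19)&(abs(s[:,2]-7)<8)]; print('flange',np.round(np.percentile(q,[2,50,98],axis=0),1).tolist(), cv2.minAreaRect(q[:,1:].astype(np.float32)))
plan([((534.2,34.8,159),np.radians(-9.1),165)])
E
```

```text
11.85 [ 448.69244    -197.74551568  159.68964891] [-0.06676549 -0.10527424 -1.99151262]
-60 1463 [[1.8, -7.2], [9.4, 0.1], [16.0, 7.6]]
-54 463 [[4.7, -7.9], [16.4, -0.3], [17.6, 7.6]]
-48 260 [[15.0, -7.7], [16.9, 0.0], [17.6, 7.6]]
-42 246 [[15.1, -7.4], [16.9, 0.0], [17.6, 7.6]]
-36 214 [[15.0, -7.4], [16.9, -0.0], [17.6, 7.5]]
-30 177 [[14.8, -7.7], [16.9, -0.0], [17.6, 7.4]]
-24 170 [[15.3, -7.4], [17.0, 0.4], [17.6, 7.5]]
-18 152 [[14.6, -7.8], [16.9, -0.1], [17.6, 7.6]]
-12 129 [[15.2, -7.3], [17.0, -0.1], [17.5, 7.5]]
-6 118 [[15.1, -7.5], [17.0, 0.4], [17.6, 7.7]]
0 364 [[15.1, -7.8], [18.7, -0.1], [22.2, 7.5]]
6 54 [[15.8, -7.2], [22.0, 0.1], [22.4, 7.5]]
24 24 [[16.6, -2.1], [17.1, -0.2], [17.6, 2.2]]
30 16 [[16.6, -2.1], [17.0, 0.4], [17.3, 2.3]]
flange [[19.1, -15.5, 3.7], [21.0, 0.4, 5.2], [22.3, 16.2, 7.9]] ((0.16864395141601562, 6.0260419845581055), (33.41267013549805, 5.6136345863342285), 1.1766120195388794)
1 [107.7, 61.1, -0.4] [0.0, 0.0, 0.159]
2 [116.0, 43.2, -0.4] [0.001, 0.0, 0.159]
  -> [534.2  34.7 159. ]
```

servo_tool(
  deltas=[
    [[16,9,0],[0,0,0.02]],
    [[40,23,0],[0,0,0.06]],
    [[65,37,0],[0,0,0.1]],
    [[90,51,0],[0,0,0.13]],
    [[107.7,61.5,0],[0,0,0.159]],
  ],
)

```text
t: 12.32
ee_pos: [490.6, -79.2, 156.1]
orientation: [-2.221, -2.218, 0.003]
ft_force: [-0.4, -0.6, -1.3]
width: 17.9
grasp_force: 30.0
```

servo_tool(
  deltas=[
    [[28,10,0],[0,0,0.04]],
    [[56,21,0],[0,0,0.08]],
    [[84,31,0],[0,0,0.12]],
    [[104,39,0],[0,0,0.15]],
    [[116,43.5,0],[0,0,0.159]],
  ],
)

```text
t: 12.73
ee_pos: [534.6, 36.9, 156.0]
orientation: [-2.389, -2.037, 0.003]
ft_force: [0.3, 0.3, -2.3]
width: 17.9
grasp_force: 30.0
```

servo_tool(
  deltas=[
    [[0,0,0],[0,0,0]],
    [[0,0,0],[0,0,0]],
    [[0,0,0],[0,0,0]],
    [[0,0,0],[0,0,0]],
    [[0,0,0],[0,0,0]],
  ],
)

```text
t: 13.15
ee_pos: [534.7, 34.0, 157.4]
orientation: [-2.392, -2.036, 0.001]
ft_force: [-0.6, -0.2, -1.5]
width: 17.9
grasp_force: 30.0
```

```bash
python3 - <<'E'
from h import *
o=ctrl.get_obs();print(o['t'],o['ee_pos'],o['ft_force'])
p=get_image('wrist'); w=cloud(p); pickle.dump(p,open('w6.pkl','wb'))
m=np.isfinite(w[...,2])&(abs(w[...,0]-533)<70)&(abs(w[...,1]-35)<50)
print('rest',rect(m,w,36,44))
plan([((534.7,34.9,100),np.radians(-9.1)),((534.7,34.9,50),None)])
E
```

```text
13.15 [534.69290757  33.95921803 157.40177006] [-0.6275248  -0.15245798 -1.46302919]
rest (1853, array([536.2,  44.1]), array([47.9, 43.7]), 80.1, np.float64(39.8))
1 [0.8, -0.2, 57.5] [-0.0, 0.0, -0.001]
  -> [534.7  34.9 100. ]
2 [0.0, -0.0, 50.0] [0.0, 0.0, 0.0]
  -> [534.7  34.9  50. ]
```

servo_tool(
  deltas=[
    [[0.8,0,20],[0,0,0]],
    [[0.8,0,45],[0,0,0]],
    [[0.8,0,58],[0,0,0]],
    [[0.8,0,58],[0,0,0]],
    [[0.8,0,58],[0,0,0]],
  ],
)

```text
t: 13.62
ee_pos: [534.9, 35.2, 99.4]
orientation: [-2.391, -2.037, 0.002]
ft_force: [-0.2, 0.2, -0.7]
width: 18.2
grasp_force: 30.0
```

servo_tool(
  deltas=[
    [[0,0,8],[0,0,0]],
    [[0,0,16],[0,0,0]],
    [[0,0,24],[0,0,0]],
    [[0,0,30],[0,0,0]],
    [[0,0,30],[0,0,0]],
  ],
)

```text
t: 14.03
ee_pos: [534.5, 35.6, 68.4]
orientation: [-2.39, -2.037, 0.003]
ft_force: [-0.8, -0.3, -1.3]
width: 18.3
grasp_force: 30.0
```

Tips are about 15 mm inside the slot with no contact force, so I'm going down the last bit.

servo_tool(
  deltas=[
    [[0,0,6],[0,0,0]],
    [[0,0,12],[0,0,0]],
    [[0,0,18],[0,0,0]],
    [[0,0,18],[0,0,0]],
    [[0,0,18],[0,0,0]],
  ],
)

```text
t: 14.45
ee_pos: [535.0, 35.7, 51.2]
orientation: [-2.39, -2.038, 0.001]
ft_force: [0.1, -0.2, -1.9]
width: 18.1
grasp_force: 30.0
```

servo_tool(
  deltas=[
    [[0,0,1.2],[0,0,0]],
    [[0,0,1.2],[0,0,0]],
    [[0,0,1.2],[0,0,0]],
  ],
)

```text
t: 14.7
ee_pos: [535.5, 35.7, 50.7]
orientation: [2.391, 2.038, 0.0]
ft_force: [0.5, -0.1, -1.1]
width: 18.1
grasp_force: 30.0
```

servo_tool(
  deltas=[
    [[0,0,0],[0,0,0]],
    [[0,0,0],[0,0,0]],
    [[0,0,0],[0,0,0]],
    [[0,0,0],[0,0,0]],
    [[0,0,0],[0,0,0]],
  ],
  grip=0.3,
)

```text
t: 15.12
ee_pos: [535.4, 35.7, 50.6]
orientation: [2.391, 2.038, 0.0]
ft_force: [-0.4, 0.2, -0.3]
width: 31.1
grasp_force: 0.0
```

servo_tool(
  deltas=[
    [[0,0,-15],[0,0,0]],
    [[0,0,-45],[0,0,0]],
    [[0,0,-80],[0,0,0]],
    [[0,0,-110],[0,0,0]],
    [[0,0,-130],[0,0,0]],
  ],
)

```text
t: 15.53
ee_pos: [536.3, 35.8, 183.4]
orientation: [2.389, 2.037, 0.004]
ft_force: [1.6, -0.7, -0.3]
width: 30.8
grasp_force: 0.0
```

servo_tool(
  deltas=[
    [[0,0,-10],[0,0,0]],
    [[0,0,-10],[0,0,0]],
    [[0,0,-10],[0,0,0]],
    [[0,0,-10],[0,0,0]],
  ],
  grip=-1,
)

```text
t: 15.87
ee_pos: [534.3, 35.6, 189.0]
orientation: [-2.39, -2.037, 0.003]
ft_force: [0.3, -0.6, -0.6]
width: 53.8
grasp_force: 0.0
```

```bash
python3 - <<'E'
from h import *
o=ctrl.get_obs();print(o['t'],o['ee_pos'],o['ft_force'],o['width'])
p=get_image('wrist'); w=cloud(p)
m=np.isfinite(w[...,2])&(abs(w[...,0]-533)<70)&(abs(w[...,1]-35)<50)
print(rect(m,w,95,115),rect(m,w,37,43))
p=get_image('top'); w=cloud(p); pickle.dump(p,open('t2.pkl','wb'))
ok=np.isfinite(w[...,2])
m=ok&(abs(w[...,0]-533)<70)&(abs(w[...,1]-35)<50); print('tool',rect(m,w,95,115))
O=np.array([516.3,-185.9,0]);a=np.radians(9.15);sy=np.array([-np.cos(a),-np.sin(a),0]);sx=np.array([sy[1],-sy[0],0])
L=np.stack([(w-O)@sx,(w-O)@sy,w[...,2]],-1); q=L[ok&(abs(L[...,0])<13)]
for y in range(-48,110,6):
    z=q[(q[:,1]>=y)&(q[:,1]<y+6)]
    if len(z): print(y,len(z),np.round(np.percentile(z[:,2],[50,90]),1))
for k in masks('cartridge_mid',p)[:1]: print(k['score'],rect(k['mask'],w,44,80)); l=L[k['mask']]; print(np.round(np.nanpercentile(l,[1,50,99],axis=0),1))
E
```

```text
15.8667 [534.31328042  35.6297634  188.95257334] [ 0.34009664 -0.63430985 -0.59535589] 53.79193761196998
(890, array([535.8,  36.6]), array([33.3, 17.8]), 81.3, np.float64(105.2)) (1122, array([534.5,  35.4]), array([65.7, 44. ]), 80.5, np.float64(39.8))
tool (109, array([533.7,  31.6]), array([26.4, 17.9]), 80.3, np.float64(105.0))
-48 29 [51.4 53. ]
-42 25 [52.7 55.6]
-36 32 [54.8 58.8]
-30 31 [57.1 59.6]
-24 31 [56.3 58.7]
-18 30 [57.  58.4]
-12 30 [57.7 60. ]
-6 27 [59.2 61.7]
0 35 [62.2 65.5]
6 27 [63.2 65. ]
12 32 [64.4 68.1]
18 32 [63.6 66.6]
24 31 [64.8 67. ]
30 36 [59.9 65.6]
36 26 [64.1 66. ]
42 42 [52.1 64.4]
48 24 [12.5 43.3]
54 36 [48.2 51.7]
60 28 [11.  39.9]
66 32 [11.4 38.9]
72 26 [13.2 40. ]
78 31 [46.  51.1]
84 29 [11.  39.6]
90 30 [10.8 40.8]
96 29 [13.1 42.3]
102 31 [15.  43.7]
108 31 [41.1 51.6]
0.74 (23, array([ 427. , -197.3]), array([20.2, 24.6]), 89.6, np.float64(47.9))
[[-1.100e+01  6.210e+01  7.300e+00]
 [ 1.000e-01  8.180e+01  3.860e+01]
 [ 1.090e+01  1.057e+02  5.270e+01]]
```

The tool is seated in the rest (handle centre within 2 mm of the rest's middle) and the bar is back. Next is the cartridge.

```bash
python3 - <<'E'
from h import *
print(ctrl.get_obs()['qpos'].round(2),pose()[0])
plan([((521.4,-185.2,170),np.radians(-80.8))])
E
```

```text
[ 0.04  0.34  1.85 -0.    0.95  0.2 ] [534.45003303  35.64214865 188.92169501]
1 [-73.4, 7.4, 6.3] [-0.001, 0.001, 0.417]
2 [-64.1, 36.5, 6.3] [-0.001, 0.001, 0.417]
3 [-43.9, 59.3, 6.3] [-0.001, 0.001, 0.417]
  -> [ 521.4 -185.3  170. ]
```

servo_tool(
  deltas=[
    [[-15,1.5,0],[0,0,0.09]],
    [[-30,3,0],[0,0,0.18]],
    [[-45,4.5,0],[0,0,0.27]],
    [[-60,6,0],[0,0,0.35]],
    [[-73.4,7.4,6],[0,0,0.417]],
  ],
)

```text
t: 16.43
ee_pos: [531.2, -38.8, 184.3]
orientation: [2.764, 1.493, -0.0]
ft_force: [0.8, 0.4, -0.3]
width: 87.5
grasp_force: 0.0
```

servo_tool(
  deltas=[
    [[-13,7,0],[0,0,0.09]],
    [[-26,15,0],[0,0,0.18]],
    [[-39,22,0],[0,0,0.27]],
    [[-52,30,0],[0,0,0.35]],
    [[-64,36.5,6],[0,0,0.417]],
  ],
)

```text
t: 16.85
ee_pos: [527.0, -112.4, 178.3]
orientation: [3.013, 0.889, 0.0]
ft_force: [0.9, -0.4, -0.1]
width: 87.7
grasp_force: 0.0
```

servo_tool(
  deltas=[
    [[-9,12,0],[0,0,0.09]],
    [[-18,24,0],[0,0,0.18]],
    [[-27,36,0],[0,0,0.27]],
    [[-36,48,0],[0,0,0.35]],
    [[-44,59,6],[0,0,0.417]],
  ],
)

```text
t: 17.27
ee_pos: [522.2, -185.9, 172.2]
orientation: [3.132, 0.246, 0.0]
ft_force: [0.4, 0.4, 0.8]
width: 87.6
grasp_force: 0.0
```

servo_tool(
  deltas=[
    [[0,0,0],[0,0,0]],
    [[0,0,0],[0,0,0]],
    [[0,0,0],[0,0,0]],
    [[0,0,0],[0,0,0]],
  ],
)

```text
t: 17.6
ee_pos: [522.1, -184.2, 172.3]
orientation: [-3.131, -0.255, 0.001]
ft_force: [0.6, 0.9, 0.8]
width: 87.9
grasp_force: 0.0
```

```bash
python3 - <<'E'
from h import *
o=ctrl.get_obs();print(o['t'],o['ee_pos'],o['ft_force'],o['width'])
p=get_image('wrist'); w=cloud(p); pickle.dump(p,open('w7.pkl','wb')); cv2.imwrite('pics/w7.png',p['frame'])
O=np.array([517.3,-185.9,0]);a=np.radians(9.2);sy=np.array([-np.cos(a),-np.sin(a),0]);sx=np.array([sy[1],-sy[0],0])
L=np.stack([(w-O)@sx,(w-O)@sy,w[...,2]],-1); L=L[np.isfinite(L[...,0])&(abs(L[...,0])<30)&(L[...,2]<90)]
for y in range(-48,54,8):
    q=L[(L[:,1]>=y)&(L[:,1]<y+8)&(L[:,2]>45)]
    if len(q): print(y,len(q),np.round(np.percentile(q[:,0],[2,98]),1),np.round(np.percentile(q[:,2],[50,90]),1))
plan([((521.5,-185.2,110),np.radians(-80.8)),((521.5,-185.2,29),None)])
E
```

```text
17.6 [ 522.08245866 -184.23578774  172.28229267] [0.56520737 0.87540493 0.75547287] 87.92279082420755
-48 309 [-13.7  15.1] [50.8 51.9]
-40 334 [-13.8  15.1] [53.7 56.1]
-32 322 [-13.8  15.1] [56.3 58. ]
-24 293 [-13.9  15.2] [55.7 57.1]
-16 317 [-14.   15.2] [57.  58.3]
-8 332 [-14.1  15.2] [58.7 61.4]
0 310 [-14.1  15.2] [62.2 64.1]
8 283 [-14.2  15.2] [63.3 65.3]
16 306 [-14.3  15.2] [63.4 64.3]
24 240 [-14.3  15.2] [64.6 65.6]
32 177 [-11.8  12.7] [63.3 64.5]
40 146 [-11.   11.9] [63.9 65. ]
48 214 [-19.4  21.1] [49.2 50.5]
1 [-0.8, 0.8, 62.4] [-0.0, 0.0, 0.002]
  -> [ 521.5 -185.2  110. ]
2 [0.0, 0.1, 81.0] [0.0, 0.0, 0.0]
  -> [ 521.5 -185.2   29. ]
```

View pics/w7.png

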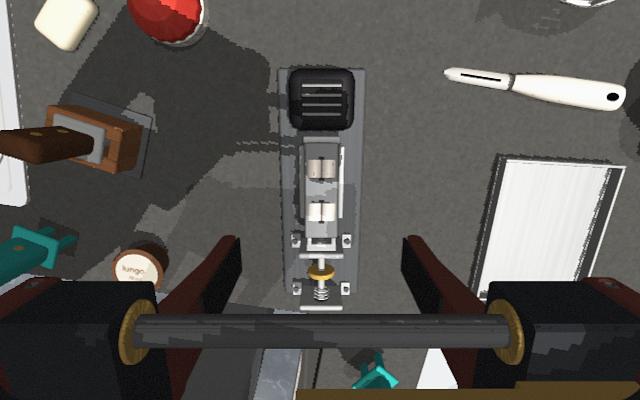

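The cartridge is centred at (320,190), tilted with its lug end up. The tool stands in its rest at (60,140), and the tray is at (550,230).

servo_tool(
  deltas=[
    [[-0.7,0.5,30],[0,0,0]],
    [[-0.7,0.5,60],[0,0,0]],
    [[-0.7,0.5,90],[0,0,0]],
    [[-0.7,0.5,105],[0,0,0]],
    [[-0.7,0.5,105],[0,0,0]],
  ],
)

```text
t: 18.07
ee_pos: [519.3, -184.1, 64.4]
orientation: [-3.129, -0.255, 0.009]
ft_force: [-0.0, 1.0, 0.3]
width: 87.5
grasp_force: 0.0
```

servo_tool(
  deltas=[
    [[0,0,12],[0,0,0]],
    [[0,0,24],[0,0,0]],
    [[0,0,37],[0,0,0]],
    [[0,0,37],[0,0,0]],
    [[0,0,37],[0,0,0]],
  ],
)

```text
t: 18.48
ee_pos: [521.2, -185.4, 30.0]
orientation: [-3.131, -0.252, 0.002]
ft_force: [-0.6, -0.3, 0.4]
width: 88.0
grasp_force: 0.0
```

servo_tool(
  deltas=[
    [[0,0,0],[0,0,0]],
    [[0,0,0],[0,0,0]],
    [[0,0,0],[0,0,0]],
    [[0,0,0],[0,0,0]],
    [[0,0,0],[0,0,0]],
  ],
  grip=1,
)

```text
t: 18.9
ee_pos: [521.8, -185.7, 30.9]
orientation: [3.131, 0.252, 0.001]
ft_force: [-0.2, -0.1, -0.5]
width: 57.9
grasp_force: 0.0
```

servo_tool(
  deltas=[
    [[0,0,0],[0,0,0]],
    [[0,0,0],[0,0,0]],
    [[0,0,0],[0,0,0]],
    [[0,0,0],[0,0,0]],
    [[0,0,0],[0,0,0]],
  ],
)

```text
t: 19.32
ee_pos: [521.5, -185.5, 30.5]
orientation: [-3.131, -0.252, 0.0]
ft_force: [0.1, 0.3, 0.2]
width: 29.7
grasp_force: 30.0
```

```bash
python3 - <<'E'
from h import *
o=ctrl.get_obs();print(o['t'],o['ee_pos'],o['ft_force'],o['width'],o['grasp_force'])
p=pickle.load(open('w7.pkl','rb')); w=cloud(p)
m=np.isfinite(w[...,2])&(w[...,1]<-355)&(w[...,1]>-500)&(w[...,0]>400)&(w[...,0]<600); print('tray',rect(m,w,2.2,22))
E
```

```text
19.3167 [ 521.5245153  -185.49366978   30.49033419] [0.12883927 0.29592962 0.20062078] 29.66709653974368 29.988732039928436
tray (13273, array([ 514.3, -427.7]), array([175.5, 122.3]), 6.2, np.float64(3.4))
```

servo_tool(
  deltas=[
    [[0,0,-8],[0,0,0]],
    [[0,0,-25],[0,0,0]],
    [[0,0,-50],[0,0,0]],
    [[0,0,-75],[0,0,0]],
    [[0,0,-90],[0,0,0]],
  ],
)

```text
t: 19.73
ee_pos: [522.3, -185.8, 123.0]
orientation: [3.13, 0.252, 0.003]
ft_force: [0.1, -1.6, -1.8]
width: 29.8
grasp_force: 30.0
```

servo_tool(
  deltas=[
    [[-4,16,0],[0,0,0]],
    [[-10,42,0],[0,0,0]],
    [[-17,70,0],[0,0,0]],
    [[-23,98,0],[0,0,0]],
    [[-28,118.5,0],[0,0,0]],
  ],
)

```text
t: 20.15
ee_pos: [512.7, -309.0, 121.1]
orientation: [3.131, 0.252, 0.001]
ft_force: [0.3, -0.4, -0.9]
width: 29.6
grasp_force: 30.0
```

servo_tool(
  deltas=[
    [[-7,28,0],[0,0.03,0]],
    [[-14,57,0],[0,0.07,0]],
    [[-21,86,0],[0,0.11,0]],
    [[-25,106,0],[0,0.15,0]],
    [[-28,118.5,0],[0,0.19,0]],
  ],
)

```text
t: 20.57
ee_pos: [503.9, -431.1, 121.1]
orientation: [-3.103, -0.248, -0.3]
ft_force: [0.9, -0.3, -1.4]
width: 29.9
grasp_force: 30.0
```

servo_tool(
  deltas=[
    [[0,0,0],[0,0,0]],
    [[0,0,0],[0,0,0]],
    [[0,0,0],[0,0,0]],
    [[0,0,0],[0,0,0]],
  ],
)

```text
t: 20.9
ee_pos: [504.5, -427.4, 120.6]
orientation: [-3.102, -0.252, -0.294]
ft_force: [-0.4, -0.2, -3.1]
width: 30.0
grasp_force: 30.0
```

```bash
cat > chk.py <<'E'
from h import *
o=ctrl.get_obs();print(o['t'],o['ee_pos'],o['orientation'],o['ft_force'],o['width'],o['grasp_force'])
P=o['ee_pos']; a=np.radians(9.2);sy=np.array([-np.cos(a),-np.sin(a),0]);sx=np.array([sy[1],-sy[0],0])
for cam in('wrist','top'):
    p=get_image(cam); w=cloud(p); pickle.dump(p,open('c_%s.pkl'%cam,'wb'))
    if cam=='wrist': cv2.imwrite('pics/chk_%d.png'%(o['t']*100),p['frame'])
    L=np.stack([(w-P)@sx,(w-P)@sy,w[...,2]-P[2]],-1)
    q=L[np.isfinite(L[...,0])&(abs(L[...,0])<14)&(abs(L[...,1])<60)&(L[...,2]<45)&(L[...,2]>0)]
    print(cam,len(q))
    for y in range(-56,60,7):
        s=q[(q[:,1]>=y)&(q[:,1]<y+7)]
        if len(s)>4: print(y,len(s),np.round(np.percentile(s[:,2],[10,50,90]),1))
E
python3 chk.py
```

```text
20.9 [ 504.53835873 -427.3520978   120.60156871] [-3.10180677 -0.25186492 -0.29428408] [-0.44919731 -0.16329049 -3.05229935] 30.013090595739655 29.987518787384033
wrist 9805
-49 362 [19.5 26.8 27.8]
-42 928 [26.6 27.3 28.1]
-35 989 [26.7 27.5 29.3]
-28 954 [27.4 29.8 31. ]
-21 924 [27.4 29.8 31.1]
-14 840 [26.8 27.6 28.6]
-7 881 [26.6 27.5 28.3]
0 875 [26.7 27.4 28.2]
7 976 [27.1 29.1 31. ]
14 738 [27.5 29.6 31.1]
35 192 [25.9 27.3 28.2]
42 660 [18.8 24.1 25.2]
49 484 [10.8 24.4 25.2]
top 167
-49 9 [23.6 27.  28.2]
-42 46 [24.8 27.6 29.7]
-35 43 [25.1 27.6 30.2]
-28 48 [26.5 28.8 31.8]
-21 19 [28.3 30.2 32.8]
```

The cartridge top reads 27.3–27.5 mm along its length, so it is level. Its underside is 12.6 mm below the TCP, so contact is expected at TCP z ≈ 15.6.

servo_tool(
  deltas=[
    [[-4.5,0,23.6],[0,0,0]],
    [[-9.5,0,49.1],[0,0,0]],
    [[-14,0,73],[0,0,0]],
    [[-16,0,83.5],[0,0,0]],
    [[-17,0,88.4],[0,0,0]],
  ],
)

```text
t: 21.42
ee_pos: [503.7, -426.9, 28.5]
orientation: [-3.1, -0.251, -0.292]
ft_force: [-0.3, 0.7, -1.5]
width: 29.8
grasp_force: 30.0
```

servo_tool(
  deltas=[
    [[-0.4,0,2],[0,0,0]],
    [[-0.9,0,4.9],[0,0,0]],
    [[-1.4,0,7.4],[0,0,0]],
    [[-1.9,0,9.8],[0,0,0]],
    [[-1.9,0,9.8],[0,0,0]],
  ],
)

```text
t: 21.83
ee_pos: [504.4, -428.7, 20.9]
orientation: [-3.103, -0.25, -0.296]
ft_force: [-0.7, -0.0, -1.2]
width: 29.8
grasp_force: 30.0
```

servo_tool(
  deltas=[
    [[0,0,0],[0,0,0]],
    [[0,0,0],[0,0,0]],
  ],
)

```text
t: 22.0
ee_pos: [504.3, -428.7, 20.9]
orientation: [-3.103, -0.25, -0.296]
ft_force: [-0.2, -0.5, -2.6]
width: 29.7
grasp_force: 30.0
```

servo_tool(
  deltas=[
    [[-0.2,0,1],[0,0,0]],
    [[-0.4,0,2],[0,0,0]],
    [[-0.6,0,3],[0,0,0]],
    [[-0.8,0,4],[0,0,0]],
    [[-0.8,0,4],[0,0,0]],
  ],
)

```text
t: 22.42
ee_pos: [504.0, -428.3, 16.1]
orientation: [-3.102, -0.25, -0.295]
ft_force: [-0.9, 0.3, -1.6]
width: 29.7
grasp_force: 30.0
```

servo_tool(
  deltas=[
    [[-0.2,0,0.8],[0,0,0]],
    [[-0.2,0,0.8],[0,0,0]],
    [[-0.2,0,0.8],[0,0,0]],
  ],
)

```text
t: 22.67
ee_pos: [504.1, -428.5, 15.6]
orientation: [-3.102, -0.25, -0.296]
ft_force: [0.0, -0.0, -0.8]
width: 29.7
grasp_force: 30.0
```

servo_tool(
  deltas=[
    [[-0.2,0,0.8],[0,0,0]],
    [[-0.2,0,0.8],[0,0,0]],
    [[-0.2,0,0.8],[0,0,0]],
  ],
)

```text
t: 22.92
ee_pos: [504.1, -428.5, 15.5]
orientation: [-3.102, -0.25, -0.296]
ft_force: [-2.7, 1.4, 4.9]
width: 30.2
grasp_force: 30.0
```

```bash
python3 chk.py | head -20
```

```text
22.9167 [ 504.11789294 -428.52882163   15.48697193] [-3.10228253 -0.25001825 -0.2961072 ] [-2.66591505  1.38014059  4.94798619] 30.243303597213256 29.99175399541855
wrist 9807
-49 359 [18.2 26.9 28. ]
-42 926 [26.7 27.5 28.3]
-35 981 [26.8 27.6 29.4]
-28 950 [27.4 29.8 31.1]
-21 925 [27.4 29.8 31.2]
-14 848 [26.7 27.6 28.6]
-7 887 [26.7 27.5 28.3]
0 879 [26.7 27.5 28.3]
7 968 [27.1 28.9 31. ]
14 742 [27.5 29.6 31.1]
35 187 [26.3 27.4 28.1]
42 657 [18.9 24.1 25.2]
49 495 [10.7 24.2 25.1]
top 147
-49 5 [23.9 27.6 29.9]
-42 39 [23.9 26.9 29.3]
-35 37 [24.9 27.1 30.6]
-28 41 [25.  29.2 32.1]
```

The cartridge is on the tray floor with 5 N contact and level, so I'm releasing and retreating.

servo_tool(
  deltas=[
    [[0,0,0],[0,0,0]],
    [[0,0,0],[0,0,0]],
    [[0,0,0],[0,0,0]],
    [[0,0,0],[0,0,0]],
    [[0,0,0],[0,0,0]],
  ],
  grip=-0.1,
)

```text
t: 23.43
ee_pos: [504.1, -428.5, 14.6]
orientation: [-3.102, -0.25, -0.295]
ft_force: [-0.1, 0.7, -0.7]
width: 48.0
grasp_force: 0.0
```

servo_tool(
  deltas=[
    [[2,0,-10],[0,0,0]],
    [[8,0,-40],[0,0,0]],
    [[15,0,-75],[0,0,0]],
    [[22,0,-110],[0,0,0]],
    [[26,0,-130],[0,0,0]],
  ],
)

```text
t: 23.85
ee_pos: [506.2, -429.5, 152.1]
orientation: [-3.106, -0.25, -0.301]
ft_force: [0.0, -0.1, -0.1]
width: 47.9
grasp_force: 0.0
```

servo_tool(
  deltas=[
    [[0,0,0],[0,0,0]],
    [[0,0,0],[0,0,0]],
    [[0,0,0],[0,0,0]],
  ],
)

```text
t: 24.1
ee_pos: [504.5, -427.9, 146.8]
orientation: [-3.102, -0.25, -0.294]
ft_force: [-0.2, -0.7, -0.5]
width: 48.1
grasp_force: 0.0
```

```bash
python3 - <<'E'
from h import *
o=ctrl.get_obs();print(o['t'],o['ee_pos'],o['ft_force'],o['width'],o['grasp_force'])
p=get_image('wrist'); w=cloud(p); cv2.imwrite('pics/end.png',p['frame'])
ok=np.isfinite(w[...,2]); m=ok&(abs(w[...,0]-504)<75)&(abs(w[...,1]+428)<50)
print('cart',rect(m,w,38,50)); s=w[m]; s=s[(s[:,2]>30)&(s[:,2]<60)]
for x in range(450,560,10):
    q=s[(s[:,0]>=x)&(s[:,0]<x+10)]
    if len(q): print(x,len(q),np.round(np.percentile(q[:,2],[10,50]),1))
p=get_image('top'); w=cloud(p); ok=np.isfinite(w[...,2])
m=ok&(abs(w[...,0]-533)<70)&(abs(w[...,1]-35)<50); print('tool',rect(m,w,95,115))
for q in['egg_timer','soap','capsule','peeler']:
    for k in masks(q,p)[:1]: print(q,rect(k['mask'],w,5,70))
E
```

```text
24.1 [ 504.52051678 -427.8663771   146.84649029] [-0.19926105 -0.70368731 -0.45738933] 48.09022588590522 0.0
cart (3569, array([ 499.7, -429.4]), array([96.6, 29.8]), 9.6, np.float64(43.2))
450 248 [37.6 39.7]
460 250 [40.4 42.7]
470 375 [42.1 43. ]
480 373 [42.5 45.1]
490 411 [42.2 43.5]
500 400 [42. 43.]
510 395 [42.1 43.1]
520 415 [42.4 45.1]
530 416 [41.9 43.2]
540 313 [41.6 42.7]
tool (132, array([534.2,  35.5]), array([34.1, 17.8]), 80.0, np.float64(105.1))
egg_timer (570, array([656.1, -31.3]), array([58.2, 57.6]), 1.0, np.float64(40.6))
soap (303, array([635. ,  64.7]), array([34.3, 49.8]), 56.8, np.float64(17.3))
capsule (426, array([402.8, -10.8]), array([50.5, 49.7]), 89.9, np.float64(33.3))
peeler (464, array([ 649.8, -368.9]), array([164.1,  24.6]), 89.4, np.float64(14.6))
```

View pics/end.png

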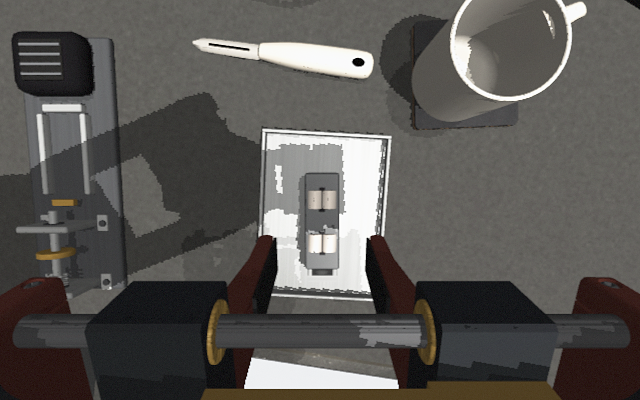

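The cartridge stands flat and upright in the tray at (322,225), top at 43 mm. The tool is in its rest, the bystanders haven't moved, and the robot is clear.

```bash
python3 -c "
from workcell import close_job
print(close_job())"
```

```text
the job is handed in; nothing more can be done
None
```

I handed the job in at about 24 s: the cartridge is upright and flat in the tray, the forked tool is back in its rest, the spring bar is back at rest, and the egg timer, peeler, soap and capsule are where they were; no verdict came back.

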